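Eject a roller from its feeder and trap it on the ramp

TASK

Press the red ejector of the roller feeder with one fingertip, so that the aluminium roller pops out of its nest, and trap the roller on the ramp with the other finger of the same gripper before it rolls off the ramp's open end. Do not grip, squeeze or lift the roller, and do not pull or push it out of its nest by hand: it is only stopped by the finger standing in its way. Finish while holding it like that, with one finger still keeping the ejector down and the roller resting still against the other finger on the ramp, and leave the tools and blocks around it where they are.

Things in the scene. Friction and masses are not known exactly. Their poses are not given: they have to be found in the camera images.
- feeder: Roller feeder fixed to the bench, plywood base 176 x 76 x 10 mm (x -64 to +112). Origin: underside of the base, below the nest; x points downhill, z up. Along x: grey housing with the red ejector (x -51 to -15, top z = 37 mm), a thin wall (x = -14, top z = 47), the nest with the roller, and a ramp of aluminium between wooden cheeks. The low end is open: an unstopped roller is gone in half a second.
- ejector_top (a point): Centre of the top of the red ejector cap with three black ribs, 28 mm along the feeder's x, 36 mm across; at feeder x = -33, y = 0, z = 49 mm when up, z = 40 mm fully down; moves with the cap. With two level fingertips, the one in the channel is then also at z = 40 mm: 5 to 9 mm clear of the ramp at x = 40 to 60 mm and below the roller's centre, so it stops the roller.
- ejector (a joint): Travel of the red ejector, m: 0 = up, 0.009 = fully down. A spring pushes it up (2 N at the start, 5.5 N fully down) and returns it when let go. It lifts the nest's floor by 0.6 of its travel; the roller pops over the nest's edge after about 5 mm of travel and then rolls downhill by itself.
- roller_center (a point): Centre of the loose aluminium roller, 24 mm diameter, 44 mm long, about 0.1 kg, lying across the channel (axis along the feeder's y). In the nest it is at feeder x = 1.6, z = 51 mm, against a 3 mm step; on the ramp it is 12 mm above the surface. It must come to rest with its centre between feeder x = 16 and 88 mm.
- ramp_end (a point): Middle of the upper edge of the ramp's low, open end, at feeder x = 98, z = 25 mm. The ramp starts at x = 7 mm and falls 10 degrees: its surface is at feeder z = 42 mm - 0.176 x (35 mm at x = 40, 31 mm at x = 60). The channel between the cheeks is 48 mm wide (y = +-24 mm); the cheeks stand 8 mm above the ramp.
- tape_roll: Bystander: loose roll of cream masking tape lying flat, 100 mm across, 25 mm high; origin at the centre of its underside. Leave it alone.
- sanding_block: Bystander: loose brown sanding block 64 x 112 x 34 mm; origin at the centre of its underside. Leave it alone.
- stop_block: Bystander: loose light wooden block 50 x 85 x 45 mm; origin at the centre of its underside. Leave it alone.
- offcut_walnut: Bystander: loose dark walnut offcut 60 x 70 x 22 mm; origin at the centre of its underside. Leave it alone.

How it is judged (in metres and radians):
On the way, in this order (a step that is already met when the one before it is completed fails the run):
1. a finger presses the red ejector (value of joint ejector above 0.0015 m and contact force between the fingers and ejector above 0.5 N and x of roller_center in the frame of feeder below 0.016 m).
2. the roller has left its nest and is stopped on the ramp by a finger (x of roller_center in the frame of feeder between 0.016 and 0.088 m and contact force between the fingers and roller above 0.03 N), for 0.1 s.
At the end, for the whole second after the job is handed in: The roller lies still (under 20 mm/s) on the ramp, its centre 16 to 88 mm downhill of the feeder's origin and not lifted off, resting against a finger (over 0.03 N), while a finger keeps the ejector down (more than 3 mm of travel, over 0.5 N) (all of step 2 and z of roller_center in the frame of feeder between 0.03 and 0.06 m and linear speed of roller below 0.02 m/s and value of joint ejector above 0.003 m and contact force between the fingers and ejector above 0.5 N); the arm keeps its last pose, push and grip.
It fails at once if the roller rolled off the ramp or out of the channel (x of roller_center in the frame of feeder above 0.098 m or z of roller_center in the frame of feeder below 0.028 m or y of roller_center in the frame of feeder above 0.02 m or y of roller_center in the frame of feeder below -0.02 m).
It fails at once if the roller was lifted (z of roller_center in the frame of feeder above 0.072 m).
It fails at once if the roller was gripped or pushed hard (over 15 N) (contact force between the fingers and roller above 15 N).
It fails at once if the roller was pushed out of its nest without the ejector (x of roller_center in the frame of feeder between 0.01 and 0.016 m and value of joint ejector below 0.002 m).
It fails at once if a bystander was moved by more than 20 mm (distance of any of tape_roll, sanding_block, stop_block, offcut_walnut from where it was at the start of the episode above 0.02 m).
It also fails if it takes over 32 s, if anything falls off the work surface, if the arm or the gripper's body presses on something with over 40 N, if the wrist force passes 120 N, or if a joint passes its speed limit or range.

ROBOT

A 6-joint arm with a two-finger parallel gripper is mounted at the origin on a cart in front of the work surface, level with it; the furniture and walls round the work are solid. World frame = base frame: x ahead of the robot, y to its left, z up, the work surface at z = 0. Lengths are in mm, angles in degrees, forces in N, time in s.
With the tool pointing down it reaches from about 350 to 800 mm from the base axis. Payload 7.3 kg.
Tool frame: the origin (TCP) lies midway between the tips of the shut fingers; the grasp point (between the pads) lies env.pinch_z behind it (env.pinch_z is the distance from the TCP to the grasp point, in mm); x points along the fingers, z is the direction in which the jaws open and shut, and the axes are right-handed (so a half turn about x gives the same grasp; the last joint's range is limited). The gripper opens to 85 mm and grips with 20 to 120 N. Pads are 22 mm wide; open, the fingers measure 114 mm over their backs; the gripper's body (76 mm by 85 mm) begins 54 mm behind the grasp point. The pads swing forward as they close: fully open they stand 13 mm farther back than shut.
Start: joints at [64.458, 19.595, 87.324, -0, 73.075, -8.365], TCP at [155.033, 501.607, 231.322] pointing down, gripper open.
Joint ranges: [-145.02, 145.02], [-44.19, 115.74], [2.07, 154.8], [-57.11, 237.11], [16.16, 152.29], [-177.93, 177.93]. Speed limits (degrees/s): [147.25, 147.25, 180, 180, 180, 180].

INTERFACE

Orientations are given as a 3x3 rotation matrix whose columns are the frame's x, y, z axes.
In Python, from cell import env, optics gives the robot as it stands.
- The arm moves only by the tool carry_out, never from a script. Its argument "rows" is one flat list of numbers, 7 for each row, row after row: the shift along the tool's x, y, z in mm, then the turn, a rotation vector about the tool's x, y, z in degrees, then the opening, from 0 (shut) to 1 (fully open). In form: [dx, dy, dz, ax, ay, az, jaw, dx, dy, dz, ax, ay, az, jaw, ...]. A call has exactly 5 rows; each row is the pose to reach, as a shift and turn from the pose measured when the call began, along the tool's axes at that moment; what a row does not reach only later rows make up. A row lasts 1/10 s, in which the tool goes at most 50 mm and 8.59 degrees, less where a joint would pass 70% of its speed; a pose out of reach is approached as far as the arm can. A call with a gripper value outside its range is refused whole. The fingers move at their own pace and stop on an object; "grip_force" is the grip in N (left out, the last holds). Time passes only in rows, so rows that repeat a pose let the fingers close, or fill a call up. It gives the time, the measured TCP pose, the force and the opening at its end, in the units of the state.
- env.get_state(): the state, without advancing time (a new reading comes with each control period).
- optics.get_image(name): name is "scene" or "top"; returns a dict with "img" (480x640x3 uint8, blue, green, red), "mtx" (3x3 intrinsics, pixels), "eye" and "rotation" of the camera in the world. Camera axes: x right, y up, looking along -z (the intrinsics and any distortion apply to the point x, -y, -z); pixel columns grow to the right and rows downward; lengths in mm; the calibration is good to about 2 mm. A picture is of the moment at which its call begins. There is no depth.
- env.finish_job(): hands the job in, once; it reports no verdict.
The state is a dict: "t": time; "joint_pos": joint angles; "joint_velocities": joint speeds; "joint_efforts": joint torques, N m; "position": TCP position; "tool_rot": TCP orientation; "ft_force": force on the tool from outside, world axes, zero at the start; "torque": the same for the moment, N m; "finger_gap": finger opening in mm.
Only numpy, scipy, OpenCV 4.12 (cv2) and the standard library are available. Lean on these libraries where they do the work, as an engineer would, in place of code of your own. Each camera call takes 0.05 s, during which the arm holds its last target.

## Working session

There is one attempt and no reset: what is moved stays moved. The work goes in short steps, Python scripts to look and compute and a tool call to move; the robot and the scene stay as the last step left them, time stands still between calls to the robot, and variables do not carry over. Pictures are saved under pics/ and viewed, and the job is handed in when it is done.

Besides the shell and the picture viewer there is one more tool, called after "Emit:" by a JSON object that holds its "api" and its "payload", one argument or row to a line. carry_out: Moves the arm, as the interface text tells. Its arguments: {"type":"object","properties":{"rows":{"type":"array"},"grip_force":{"type":"number"}},"required":["rows"]}

```bash
mkdir -p pics; ls; python3 - <<'E'
from cell import env, optics
import cv2
s=env.get_state()
for k,v in s.items(): print(k,v)
print(env.pinch_z)
for n in("scene","top"):
    d=optics.get_image(n); cv2.imwrite(f"pics/{n}0.png",d["img"]); print(n,{k:v for k,v in d.items() if k!='img'})
E
```

```text
pics
t 0.0
joint_pos [ 6.44561657e+01  1.96380067e+01  8.73789858e+01  3.98859092e-04
  7.30760408e+01 -8.36638783e+00]
joint_velocities [ 0.16935094  0.02239248  0.01481561  0.05888732  0.02000296 -0.0380585 ]
joint_efforts [ 3.69650497e-04 -4.33671319e+01 -2.46007866e+01 -2.06531595e-04
  7.92442326e-03 -4.19371452e-05]
position [154.85276976 501.2015902  230.60105915]
tool_rot [[-7.06166807e-04 -9.55394003e-01  2.95333372e-01]
 [-1.46215420e-03  2.95334116e-01  9.55392915e-01]
 [-9.99998682e-01  2.42843835e-04 -1.60548850e-03]]
ft_force [0.73261407 0.46558972 0.5111431 ]
torque [-0.00420887  0.01976097  0.01116675]
finger_gap 85.49425163495141
18.700000000000003
scene {'mtx': array([[600.19445232,   0.        , 327.12371885],
       [  0.        , 600.19445232, 242.0760682 ],
       [  0.        ,   0.        ,   1.        ]]), 'eye': array([ 123.10434227, -944.63330036,  799.87797241]), 'rotation': array([[ 8.82548617e-01,  2.65794743e-01, -3.87893147e-01],
       [-4.70220705e-01,  4.97716151e-01, -7.28814875e-01],
       [-6.54478262e-04,  8.25609949e-01,  5.64240892e-01]])}
top {'mtx': array([[494.99811909,   0.        , 322.98766726],
       [  0.        , 494.99811909, 247.9992406 ],
       [  0.        ,   0.        ,   1.        ]]), 'eye': array([ 318.55413428,  -50.77592973, 1281.29587981]), 'rotation': array([[ 0.1022188 ,  0.96978317, -0.22152183],
       [-0.99474939,  0.09853231, -0.0276592 ],
       [-0.00499637,  0.22318599,  0.97476307]])}
```

View pics/scene0.png

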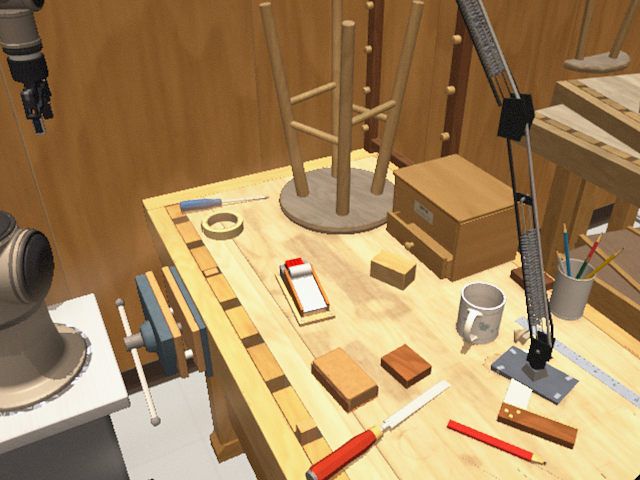

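View pics/top0.png

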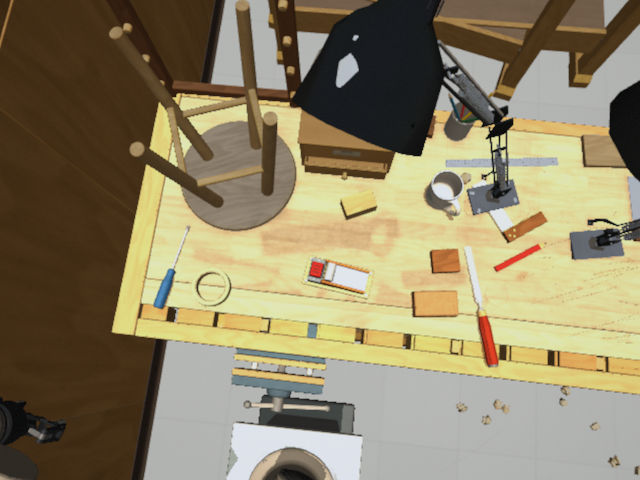

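The feeder shows at about (305,290) in the scene view and (338,277) in the top view, with the ejector at its upper-left end. I'll zoom in on both.

```bash
python3 - <<'E'
import cv2
a=cv2.imread("pics/scene0.png")[250:330,260:350]; cv2.imwrite("pics/s0z.png",cv2.resize(a,None,fx=7,fy=7,interpolation=cv2.INTER_CUBIC))
a=cv2.imread("pics/top0.png")[245:310,290:390]; cv2.imwrite("pics/t0z.png",cv2.resize(a,None,fx=8,fy=8,interpolation=cv2.INTER_CUBIC))
E
```

```text
(no output)
```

View pics/s0z.png

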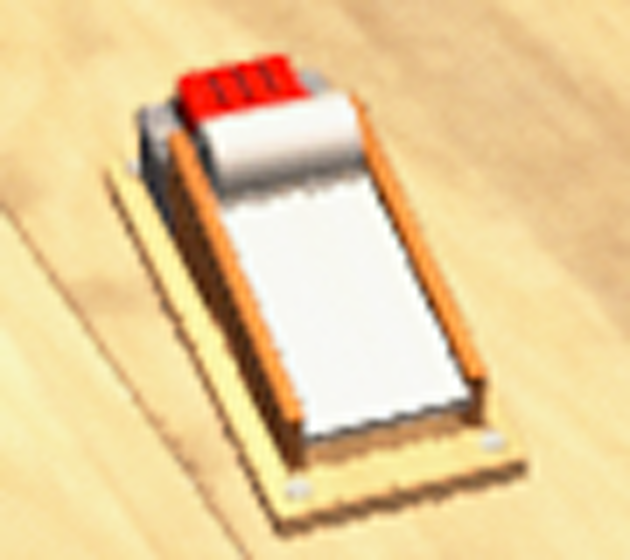

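View pics/t0z.png

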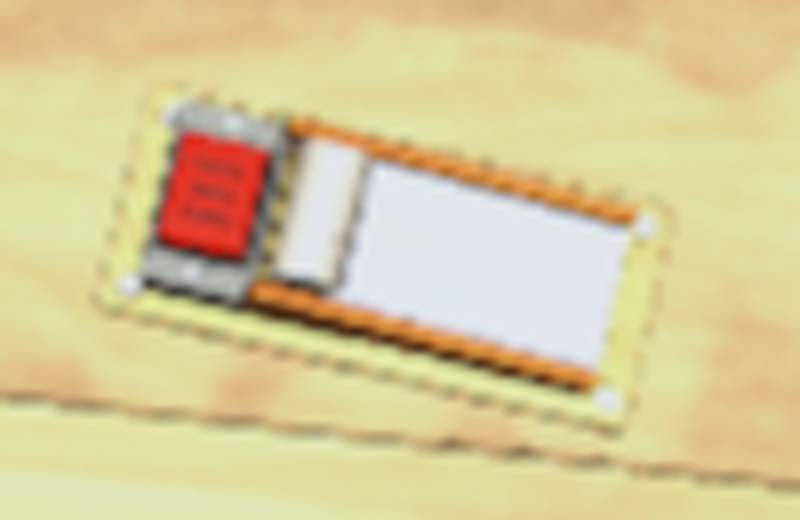

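```bash
cat > h.py <<'E'
import numpy as np, cv2
from scipy.optimize import least_squares
from cell import env, optics
def proj(d,P):
    c=(np.atleast_2d(P)-d["eye"])@d["rotation"]; c=c*[1,-1,-1]
    q=c@d["mtx"].T; return q[:,:2]/q[:,2:]
def F2W(p,P):
    c,s=np.cos(p[2]),np.sin(p[2]); P=np.atleast_2d(np.array(P,float))
    return P@np.array([[c,-s,0],[s,c,0],[0,0,1]]).T+[p[0],p[1],0]
E
cat > fit.py <<'E'
from h import *
T={(185,133):(-47,18,49),(272,147):(-19,18,49),(248,258):(-19,-18,49),(162,245):(-47,-18,49),(155,88):(-64,38,10),(672,205):(112,38,10),(625,430):(112,-38,10),(100,305):(-64,-38,10),(634,222):(98,24,25),(598,375):(98,-24,25)}
S={(275,518):(112,-38,10),(525,462):(112,38,10),(108,168):(-64,-38,10),(305,438):(98,-24,25),(470,400):(98,24,25),(285,55):(-47,18,49),(180,72):(-47,-18,49),(308,95):(-19,18,49)}
ds,dt=optics.get_image("scene"),optics.get_image("top")
tp=(np.array(list(T))+.5)/8-.5+[290,245]; sp=(np.array(list(S))+.5)/7-.5+[260,250]
def r(p,parts=(0,1)):
    o=[]
    if 0 in parts:o.append((proj(dt,F2W(p,list(T.values())))-tp))
    if 1 in parts:o.append((proj(ds,F2W(p,list(S.values())))-sp))
    return np.vstack(o)
for parts in((0,),(1,),(0,1)):
    q=least_squares(lambda p:r(p,parts).ravel(),[350,-50,-1.7],loss='soft_l1')
    print(parts,q.x[:2].round(2),np.degrees(q.x[2]).round(2),q.cost)
    print(r(q.x,parts).round(1).tolist())
E
python3 fit.py
```

```text
(0,) [538.72 -37.91] -97.21 1.42087525256263
[[0.1, -0.3], [-0.0, 0.4], [-0.2, 0.2], [-0.3, -0.6], [-0.3, -0.4], [0.7, -0.1], [0.6, 0.1], [-0.2, 0.4], [-0.4, 0.7], [0.2, -0.4]]
(1,) [538.35 -42.07] 19341.68 2.9981587197857675
[[-0.2, 0.4], [0.7, -0.4], [-0.7, -1.2], [-0.0, -0.1], [-0.5, -0.1], [0.5, -0.4], [-0.7, 0.5], [1.2, 1.2]]
(0, 1) [538.73 -39.03] -2257.67 8.274111184499827
[[0.7, -0.3], [0.5, 0.4], [0.2, 0.2], [0.1, -0.7], [0.3, -0.5], [1.2, 0.2], [0.8, 0.4], [0.1, 0.2], [0.0, 1.0], [0.5, -0.0], [-0.0, -0.6], [0.7, -1.6], [-1.4, -1.8], [0.0, -1.1], [-0.5, -1.2], [-0.2, -1.2], [-1.3, -0.2], [0.6, 0.4]]
```

```bash
cat > w.py <<'E'
from h import *
dt,ds=optics.get_image("top"),optics.get_image("scene")
def ray(d,u,z):
    r=np.linalg.inv(d["mtx"])@[u[0],u[1],1]; r=d["rotation"]@(r*[1,-1,-1]); return (d["eye"]+r*(z-d["eye"][2])/r[2]).round(0)
for u in((220,203),(267,193),(137,150),(270,118),(240,229)): print(u,[ray(dt,u,z).tolist() for z in(30,200,400,500)])
for u in((340,490),(420,150),(350,70)): print('lamp',u,[ray(dt,u,z).tolist() for z in(300,500,700)])
# leg tips from two views
for a,b in(((137,150),(266,6)),((270,118),(347,25)),((116,33),(336,0))):
    print([ray(dt,a,z)[:2]-ray(ds,b,z)[:2] for z in(300,400,500)])
p=[538.6,-39.3,np.radians(-97.6)]
print(F2W(p,[[16.5,0,0],[-33,0,49]]))
s=env.get_state();print(s["t"],s["position"])
E
python3 w.py
```

```text
(220, 203) [[697.0, 269.0, 30.0], [646.0, 225.0, 200.0], [585.0, 174.0, 400.0], [555.0, 149.0, 500.0]]
(267, 193) [[737.0, 148.0, 30.0], [680.0, 121.0, 200.0], [613.0, 90.0, 400.0], [580.0, 74.0, 500.0]]
(137, 150) [[824.0, 516.0, 30.0], [755.0, 439.0, 200.0], [675.0, 349.0, 400.0], [634.0, 303.0, 500.0]]
(270, 118) [[954.0, 168.0, 30.0], [868.0, 138.0, 200.0], [766.0, 103.0, 400.0], [716.0, 86.0, 500.0]]
(240, 229) [[632.0, 206.0, 30.0], [589.0, 171.0, 200.0], [539.0, 130.0, 400.0], [514.0, 110.0, 500.0]]
lamp (340, 490) [[93.0, -100.0, 300.0], [139.0, -90.0, 500.0], [185.0, -80.0, 700.0]]
lamp (420, 150) [[775.0, -206.0, 300.0], [682.0, -175.0, 500.0], [589.0, -143.0, 700.0]]
lamp (350, 70) [[950.0, -41.0, 300.0], [821.0, -43.0, 500.0], [693.0, -45.0, 700.0]]
[array([-249., -692.]), array([-120., -330.]), array([ 7., 30.])]
[array([-272., -615.]), array([-130., -297.]), array([14., 22.])]
[array([-230., -556.]), array([ -80., -212.]), array([ 72., 131.])]
[[536.41776956 -55.65505641   0.        ]
 [542.96446088  -6.58988717  49.        ]]
0.3 [154.97458028 501.48080499 231.0812176 ]
```

Emit:
{"api": "carry_out", "payload": {
  "rows": [0, -20, -16, -1, 0, 0, 1, 0, -54, -43, -3, 0, 0, 1, 0, -89, -71, -5, 0, 0, 1, 0, -124, -98, -7, 0, 0, 1, 0, -159, -126, -9.6, 0, 0, 1]
}}

```text
t: 0.8
position: [270.3, 332.8, 231.2]
tool_rot: [[0.0, -0.992, 0.13], [-0.0, 0.13, 0.992], [-1.0, -0.0, -0.0]]
ft_force: [0.4, 0.9, 0.5]
finger_gap: 85.8
```

```bash
cat > rel.py <<'E'
from h import *
import sys
s=env.get_state(); R=s["tool_rot"]; p=[538.6,-39.3,np.radians(-97.6)]
fx=float(sys.argv[1]) if len(sys.argv)>1 else 16.5
t=F2W(p,[[fx,0,0]])[0]; t[2]=120
print("t",s["t"],"pos",s["position"].round(1),"shift to z120",(R.T@(t-s["position"])).round(1))
c,sn=np.cos(p[2]),np.sin(p[2]); zz=-np.array([c,sn,0]); xx=np.array([0,0,-1.]); Rt=np.c_[xx,np.cross(zz,xx),zz]
print("turn",np.degrees(cv2.Rodrigues(R.T@Rt)[0].ravel()).round(2),"f",s["ft_force"].round(2),"gap",s["finger_gap"], "joints",s["joint_pos"].round(1))
E
python3 rel.py
```

```text
t 0.8 pos [270.3 332.8 231.2] shift to z120 [ 111.3 -314.2 -350.6]
turn [ 0.15 -0.01  0.01] f [0.39 0.94 0.5 ] gap 85.75670072103507 joints [ 40.7   9.4 101.2  -0.   69.3 -41.9]
```

Emit:
{"api": "carry_out", "payload": {
  "rows": [0, -30, -33, 0, 0, 0, 1, 0, -62, -69, 0, 0, 0, 1, 0, -93, -104, 0, 0, 0, 1, 0, -125, -139, 0, 0, 0, 1, 0, -157, -175, 0, 0, 0, 1]
}}

```text
t: 1.3
position: [404.1, 137.1, 231.5]
tool_rot: [[0.001, -0.992, 0.13], [0.0, 0.13, 0.992], [-1.0, -0.001, 0.0]]
ft_force: [0.9, 1.0, -0.5]
finger_gap: 85.5
```

Emit:
{"api": "carry_out", "payload": {
  "rows": [0, -30, -33, 0, 0, 0, 1, 10, -62, -69, 0, 0, 0, 1, 30, -93, -104, 0, 0, 0, 1, 60, -125, -139, 0, 0, 0, 1, 90, -150, -168, 0, 0, 0, 1]
}}

```text
t: 1.8
position: [530.1, -47.3, 144.6]
tool_rot: [[0.003, -0.991, 0.13], [-0.0, 0.13, 0.991], [-1.0, -0.003, -0.0]]
ft_force: [0.8, 1.5, 0.2]
finger_gap: 85.3
```

```bash
python3 rel.py
```

```text
t 1.8 pos [530.1 -47.3 144.6] shift to z120 [24.6 -7.3 -7.5]
turn [ 0.11 -0.    0.18] f [0.84 1.47 0.24] gap 85.33242256884482 joints [-13.4  25.1  93.6   0.   61.1 -95.9]
```

Emit:
{"api": "carry_out", "payload": {
  "rows": [20, -4, -4, 0, 0, 0, 1, 45, -7, -7, 0, 0, 0, 1, 65, -7, -7, 0, 0, 0, 1, 65, -7, -7, 0, 0, 0, 1, 65, -7, -7, 0, 0, 0, 1]
}}

```text
t: 2.3
position: [536.4, -55.1, 79.9]
tool_rot: [[0.003, -0.991, 0.13], [-0.0, 0.13, 0.991], [-1.0, -0.003, 0.0]]
ft_force: [-0.3, 0.5, 0.6]
finger_gap: 85.5
```

```bash
python3 rel.py; python3 - <<'E'
from h import *
a=optics.get_image("scene")["img"];b=optics.get_image("top")["img"]
a=cv2.resize(a[215:335,235:375],(700,600),interpolation=cv2.INTER_CUBIC)
b=cv2.resize(b[215:335,270:410],(700,600),interpolation=cv2.INTER_CUBIC)
cv2.imwrite("pics/s1.png",a);cv2.imwrite("pics/t1.png",b)
E
```

```text
t 2.3 pos [536.4 -55.1  79.9] shift to z120 [-40.1  -0.2  -0.6]
turn [0.11 0.   0.16] f [-0.28  0.46  0.61] gap 85.54857243780476 joints [-14.   30.6  96.4   0.   52.9 -96.6]
```

View pics/s1.png

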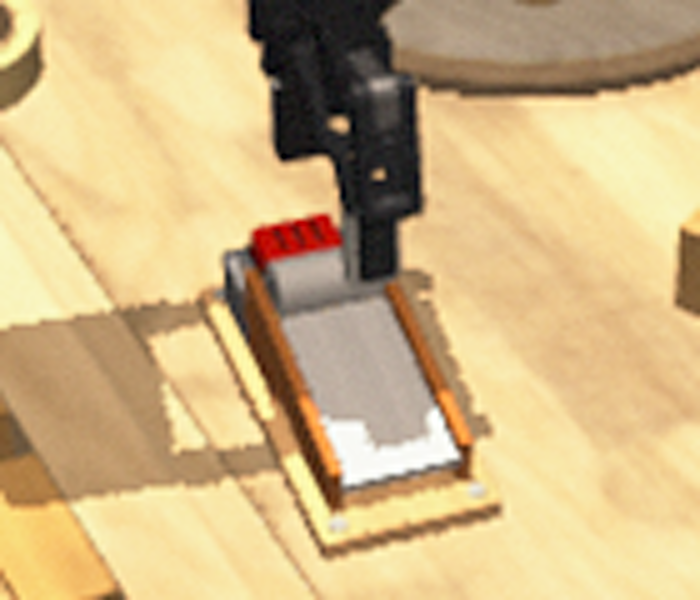

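View pics/t1.png

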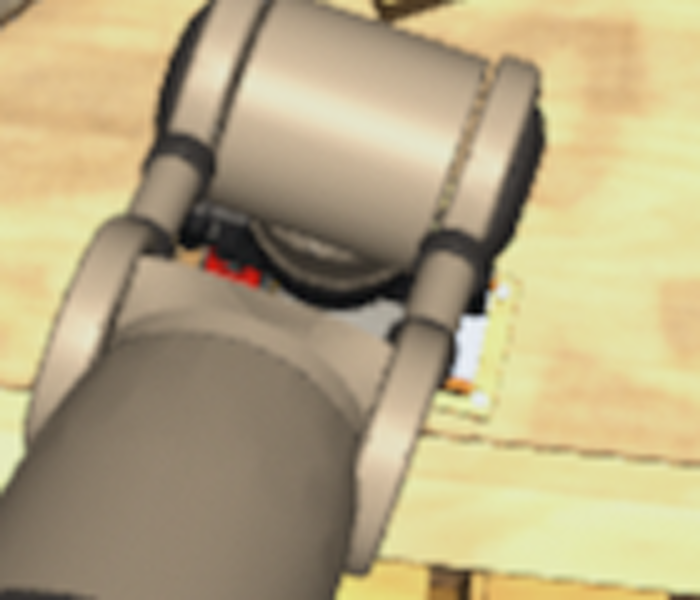

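```bash
python3 - <<'E'
from h import *
d=optics.get_image("scene"); p=[538.6,-39.3,np.radians(-97.6)]
for P in [(59,-11),(59,11),(73,-11),(73,11)]:
  for z in(80,93): print(P,z,((proj(d,F2W(p,[[P[0],P[1],z]]))[0]-[235,215])*5).round())
E
```

```text
(59, -11) 80 [338. 305.]
(59, -11) 93 [337. 279.]
(59, 11) 80 [391. 293.]
(59, 11) 93 [390. 267.]
(73, -11) 80 [349. 326.]
(73, -11) 93 [348. 299.]
(73, 11) 80 [403. 314.]
(73, 11) 93 [402. 287.]
```

Emit:
{"api": "carry_out", "payload": {
  "rows": [10, 0, 0, 0, 0, 0, 1, 20, 0, 0, 0, 0, 0, 1, 30, 0, 0, 0, 0, 0, 1, 37, 0, 0, 0, 0, 0, 1, 37, 0, 0, 0, 0, 0, 1]
}}

```text
t: 2.95
position: [536.5, -55.0, 42.5]
tool_rot: [[0.003, -0.991, 0.13], [-0.0, 0.13, 0.991], [-1.0, -0.003, 0.0]]
ft_force: [0.3, 0.1, 0.3]
finger_gap: 85.3
```

```bash
python3 rel.py; python3 - <<'E'
from h import *
a=optics.get_image("scene")["img"]
a=cv2.resize(a[245:320,265:345],(640,600),interpolation=cv2.INTER_CUBIC)
cv2.imwrite("pics/s2.png",a)
E
```

```text
t 2.95 pos [536.5 -55.   42.5] shift to z120 [-77.5  -0.3  -0.7]
turn [0.12 0.   0.17] f [0.3  0.1  0.32] gap 85.34629164494915 joints [-14.   33.7  98.1   0.   48.  -96.6]
```

View pics/s2.png

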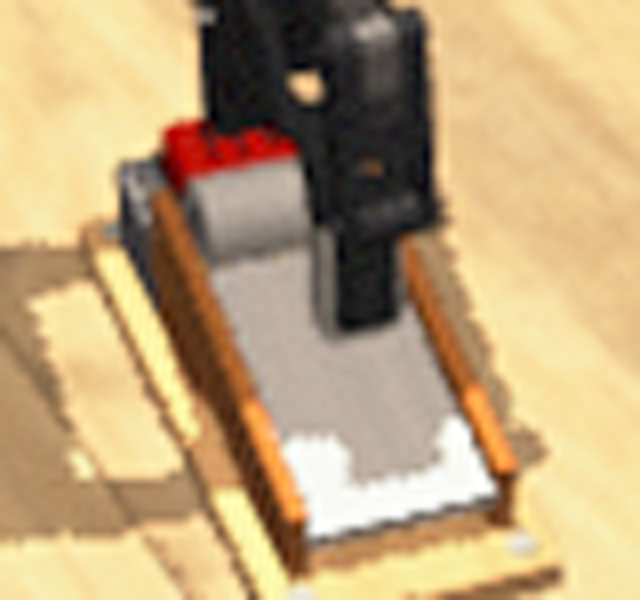

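Emit:
{"api": "carry_out", "payload": {
  "rows": [5, 0, 0, 0, 0, 0, 1, 9, 0, 0, 0, 0, 0, 1, 14, 0, 0, 0, 0, 0, 1, 14, 0, 0, 0, 0, 0, 1, 14, 0, 0, 0, 0, 0, 1]
}}

```text
t: 3.5
position: [537.2, -55.2, 29.5]
tool_rot: [[0.005, -0.991, 0.13], [-0.001, 0.13, 0.992], [-1.0, -0.005, -0.0]]
ft_force: [0.2, 0.6, 4.5]
finger_gap: 84.9
```

```bash
python3 rel.py; python3 - <<'E'
from h import *
a=optics.get_image("scene")["img"]
a=cv2.resize(a[245:320,265:345],(640,600),interpolation=cv2.INTER_CUBIC)
cv2.imwrite("pics/s3.png",a)
E
```

```text
t 3.5 pos [537.2 -55.2  29.5] shift to z120 [-90.5   0.3  -0.6]
turn [ 0.13 -0.01  0.26] f [0.16 0.58 4.51] gap 84.93467533491123 joints [-14.   34.9  98.6   0.   46.2 -96.6]
```

View pics/s3.png

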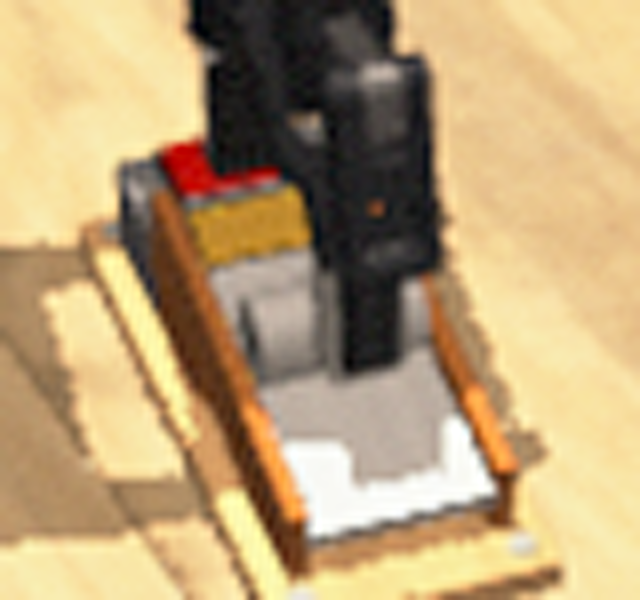

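The roller has popped out and is held against the channel finger at about (285,330), with the ejector down. I'll lower by 1 mm for margin, let it settle and check that it lies still.

Emit:
{"api": "carry_out", "payload": {
  "rows": [1, 0, 0, 0, 0, 0, 1, 1.5, 0, 0, 0, 0, 0, 1, 1.5, 0, 0, 0, 0, 0, 1, 1.5, 0, 0, 0, 0, 0, 1, 1.5, 0, 0, 0, 0, 0, 1]
}}

```text
t: 4.05
position: [537.2, -55.2, 28.1]
tool_rot: [[0.005, -0.992, 0.13], [-0.001, 0.13, 0.992], [-1.0, -0.005, -0.0]]
ft_force: [-0.7, -0.5, 4.9]
finger_gap: 85.1
```

Emit:
{"api": "carry_out", "payload": {
  "rows": [0.5, 0, 0, 0, 0, 0, 1, 0.5, 0, 0, 0, 0, 0, 1, 0.5, 0, 0, 0, 0, 0, 1, 0.5, 0, 0, 0, 0, 0, 1, 0.5, 0, 0, 0, 0, 0, 1]
}}

```text
t: 4.55
position: [537.2, -55.2, 27.8]
tool_rot: [[0.005, -0.992, 0.13], [-0.001, 0.13, 0.992], [-1.0, -0.005, -0.0]]
ft_force: [-1.0, -0.7, 4.1]
finger_gap: 85.3
```

```bash
python3 rel.py; python3 - <<'E'
from h import *
A=[optics.get_image("scene")["img"] for _ in range(8)]
print(np.abs(A[0].astype(int)-A[-1])[245:320,265:345].max())
a=cv2.resize(A[-1][245:320,265:345],(640,600),interpolation=cv2.INTER_CUBIC)
cv2.imwrite("pics/s4.png",a)
E
```

```text
t 4.55 pos [537.2 -55.2  27.8] shift to z120 [-92.2   0.3  -0.6]
turn [ 0.13 -0.01  0.28] f [-0.97 -0.7   4.12] gap 85.32359447829988 joints [-14.   35.1  98.6   0.   46.  -96.6]
26
```

View pics/s4.png

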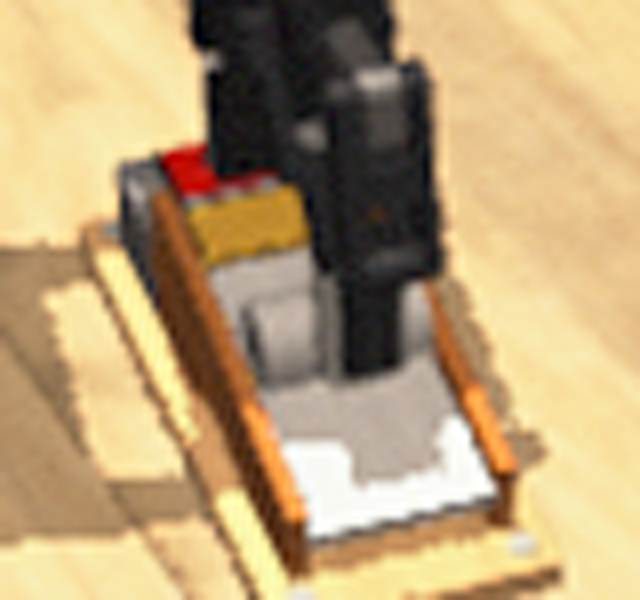

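```bash
python3 - <<'E'
from h import *
A=[optics.get_image("scene")["img"].astype(int) for _ in range(10)]
D=np.abs(A[0]-A[-1]).max(2); r=D[245:320,265:345]
print(D.max(), r.max(), np.argwhere(r>8).tolist()[:20], [int(np.abs(A[i]-A[i+1])[245:320,265:345].max()) for i in range(9)])
p=[538.6,-39.3,np.radians(-97.6)]
d=optics.get_image("scene")
for x in(42,46,50): print(x,((proj(d,F2W(p,[[x,-22,54-.176*x],[x,22,54-.176*x]]))-[265,245])*8).round().tolist())
s=env.get_state();print(s["t"],s["ft_force"])
E
```

```text
30 21 [[0, 26], [0, 32], [0, 34], [0, 35], [0, 42], [1, 26], [1, 31], [1, 33], [1, 34], [1, 35], [1, 36], [1, 37], [1, 38], [1, 39], [1, 46], [2, 26], [2, 27], [2, 32], [2, 35], [2, 37]] [22, 21, 29, 25, 24, 24, 18, 26, 25]
42 [[241.0, 324.0], [406.0, 286.0]]
46 [[246.0, 336.0], [411.0, 298.0]]
50 [[251.0, 347.0], [416.0, 309.0]]
5.5 [-1.08940692 -0.18503967  5.13894981]
```

```bash
python3 - <<'E'
from cell import env
print(env.finish_job()); s=env.get_state(); print(s["t"],s["position"],s["ft_force"])
E
```

```text
the job is handed in; nothing more can be done
None
the job is handed in; nothing more can be done
```

I pressed the ejector with one finger of the fully open gripper. The roller popped out and rolled about 45 mm onto the ramp, where the other finger stopped it. I handed the job in with the arm holding that pose at about 5.5 s; no verdict was reported.

- **Roller position:** in the last picture it lies square across the channel against the finger, at about feeder x = 47 mm, which is where I expected it. Its position looks the same in pictures taken about 1.5 s apart.
- **Ejector:** the upward force on the tool read 4 to 5 N. From the finger height that is roughly 7 to 8 mm of travel, but I estimated it and did not measure it directly.
- **Bystanders:** the fingers worked only inside the feeder, and the arm crossed the bench at about 230 mm height. I did not re-check the bystanders in a final picture.
- **What disagreed or stayed unclear:**
  - The two cameras gave feeder positions about 4 mm and 1° apart, so I used a value in between.
  - Successive pictures differed by 20 to 30 grey levels. The differences I listed were at the gripper, but I did not check the roller area separately.
  - The light contact force on the roller (about 0.17 N expected) is too small to see in the wrist reading, so that contact is judged from the pictures only.

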